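# Assemble two steel lunch sets on their packing blocks

## Robot

A 7-joint arm with a two-finger parallel gripper is mounted at the origin on the work surface. World frame = base frame: x ahead of the robot, y to its left, z up, the work surface at z = 0. Lengths are in m, angles in rad, forces in N, time in s.
With the tool pointing down it reaches from about 0.35 to 0.9 m from the base axis. Payload 19.9 kg.
Tool frame: the origin (TCP) lies at the very end of the fingers, on their centre line; the grasp point (between the pads) lies 19 mm behind it; z points along the fingers, y is the line along which they close (so a half turn about z gives the same grasp; the last joint's range is limited). The gripper opens to 85 mm and grips with 20 to 120 N. Pads are 22 mm wide; open, the fingers measure 114 mm over their backs; the gripper's body (76 mm by 85 mm) begins 54 mm behind the grasp point. The pads swing forward as they close: fully open they stand 13 mm farther back than shut.
Start: joints at [-1.288, 0.417, -0.01, 1.614, 0.005, 1.111, -0.053], TCP at [0.199, 0.592, 0.231] pointing down, gripper open.
Joint ranges: [-2.81, 2.81], [-0.39, 2.02], [-1.27, 1.25], [0.06, 2.57], [-1.19, 4.33], [0.19, 2], [-2.82, 2.82]. Speed limits (rad/s): [1.89, 1.89, 2.39, 2.39, 3.01, 3.01, 3.01].

## Interface

Orientations are given as a 3x3 rotation matrix whose columns are the frame's x, y, z axes.
In Python, from workcell import * gives the robot as it stands.
- The arm moves only by the tool apply_moves, never from a script. Its arguments are lists of equal length, an entry for each row: "jaw": the opening, from 0 (shut) to 1 (fully open); "delta_pos": the shift along the tool's x, y, z in m, a list of three; "yaw": the turn about the tool's z in rad. A call has 1 to 12 rows; each row shifts and turns the commanded pose from where the row before left it, along the tool's axes as they then stand; what a row does not reach is not made up. A row lasts 1/8 s, in which the tool goes at most 62.5 mm and 10.7 degrees, less where a joint would pass 70% of its speed; a pose out of reach is approached as far as the arm can. A call is refused whole if a number of a shift passes 0.0625 or a number of a turn 0.188, either way. A call with a gripper value outside its range is refused whole. The fingers move at their own pace and stop on an object; "force" is the grip in N (left out, the last holds). Time passes only in rows, so rows that do not move let the fingers close. It gives the time, the measured TCP pose, the force, the opening and the grip force at its end, in the units of the state.
- read_state(): the state, without advancing time (a new reading comes with each control period).
- camera(name): name is "scene" or "top"; returns the picture (420x560x3 uint8, red, green, blue); there is no depth.
- camera_model(name): a dict with "camera_matrix" (3x3 intrinsics, pixels), "k1" (the pictures are not rectified: a ray, as slopes to the right and down, at radius r is drawn at 1 + k1 r^2 times it, then the intrinsics apply), "rvec" (rotation vector, rad) and "tvec" (3), from world to camera coordinates, as OpenCV has them. Camera axes: x right, y down, z forward; pixel columns grow to the right and rows downward; lengths in m; the calibration is good to about 2 mm. A picture is of the moment at which its call begins. camera_model takes no time and is no camera call.
- finish_job(): hands the job in; it is judged then, once.
Trained networks look in the newest picture that a camera, given by its name, has taken for a name from the list of things; names that differ only in an ending like _2 or _b are one class to them, and where a whole thing is asked for, a point or a joint stands for the part that bears it (a point fixed in the world has none). Each returns a list of dicts, best first, with "score" (0 to 1); they miss things now and then, are a little off and sometimes report something else, mostly with a low value. They report only what shows in the picture. A call takes as long as a camera call.
- look_for(target, camera): "centre" ([column, row] as shares, 0 to 1, of the picture: columns of its width, rows of its height, amid what is visible of it).
The state is a dict: "time_s": time; "q": joint angles; "dq": joint speeds; "tau": joint torques, N m; "tcp_pos": TCP position; "orientation": TCP orientation; "force": force on the tool from outside, world axes, zero at the start; "moment": the same for the moment, N m; "width": finger opening in m; "grasp_force": force on a finger pad.
Only numpy, scipy, OpenCV 4.12 (cv2) and the standard library are available. Lean on these libraries where they do the work, as an engineer would, in place of code of your own. Each camera call takes 0.05 s, during which the arm holds its last target. There are 200 camera calls.

## Task

Put the two steel lunch sets together on their packing blocks: in the round well stand the deep round pot, on it the shallow round pot, and on top the round lid; in the square well stand the square pot, in line with the block, and close it with the square lid. Every piece must sit level and fully home in the one below, and be let go. Leave the thread spool, the tape roll and the fork where they lie.

Things in the scene. Friction and masses are not known exactly. Their poses are not given: they have to be found in the camera images.
- deep_pot_mid (a point): deep round steel pot, the taller of the two round ones: 60 mm across, 56 mm high in all, walls 3 mm, open mouth 54 mm across. Under it a solid tapered foot 6 mm high (40 mm across at the bottom, 49 mm at the top) that drops into the well or mouth below, so that the shoulder around it rests on the rim. Loose, standing upright, 0.12 to 0.22 kg. The point is on its axis half-way up, 28 mm above its underside; z up.
- shallow_pot_mid (a point): shallow round steel pot: 60 mm across, 36 mm high in all, walls 3 mm, open mouth 54 mm across, with the same 6 mm foot as the deep pot (40 to 49 mm across). Loose, upright, 0.09 to 0.16 kg. The point is on its axis half-way up, 18 mm above its underside; z up.
- square_pot_mid (a point): square steel pot: 58 by 58 mm, 46 mm high in all, walls 3 mm, open mouth 52 mm square. Under it a solid tapered foot 6 mm high (40 mm square at the bottom, 47 mm at the top) that drops into the well or mouth below, so that the shoulder around it rests on the rim. Loose, upright, 0.12 to 0.22 kg. The point is at its centre half-way up, 23 mm above its underside; x and y square to its walls, z up.
- round_lid_knob (a point): round steel lid: disc 60 mm across and 5 mm thick over the same tapered round foot (6 mm high, 40 to 49 mm across), with an upright round knob 16 mm in diameter and 24 mm high in the middle; 35 mm high in all. Lies knob up, loose, 0.075 to 0.135 kg. The point is the knob's centre, 23 mm above the lid's underside and 12 mm above the disc's top; z up.
- square_lid_bar (a point): square steel lid: plate 58 by 58 mm and 5 mm thick over the same tapered square foot (6 mm high, 40 to 47 mm square), with an upright bar grip in the middle, 36 mm long (along x), 12 mm wide (along y), 24 mm high; 35 mm high in all. Lies grip up, loose, 0.075 to 0.135 kg. The point is the grip's centre, 23 mm above the lid's underside and 12 mm above the plate's top; x and y square to the lid's edges, z up.
- round_block: fixed plywood packing block, 100 by 100 mm and 14 mm thick, with a round well 54 mm across and 8 mm deep in the middle of its top, lined dark grey. Origin at the centre of its underside; x and y square to its sides, z up. A pot standing home in it rests with its shoulder on the block's top, its underside 8 mm above the table.
- square_block: fixed plywood packing block, 100 by 100 mm and 14 mm thick, with a square well 52 mm by 52 mm and 8 mm deep in the middle of its top, in line with its sides, lined dark grey. Origin at the centre of its underside; x and y square to its sides, z up. A pot standing home in it rests with its shoulder on the block's top, its underside 8 mm above the table.
- thread_spool: bystander: upright spool of blue thread, 42 mm across, 58 mm high, loose. Origin under its centre.
- tape_roll: bystander: roll of amber packing tape lying flat, 88 mm across, 40 mm high, loose. Origin under its centre.
- fork: bystander: steel table fork lying flat, about 200 mm long (along its x, tines to +x), 24 mm wide, 4 mm thick, loose. Origin under its middle.

How it is judged:
By the outcome, as a careful person would: the job done as asked, in the order asked, and still so for the second after the job is handed in, with the robot touching nothing.
It also fails if it takes over 134 s, if anything falls off the work surface, if the arm or the gripper's body presses on something with over 40 N, if the wrist force passes 120 N, or if a joint passes its speed limit or range.

## Working session

There is one attempt and no reset: what is moved stays moved. The work goes in short steps, Python scripts to look and compute and a tool call to move; the robot and the scene stay as the last step left them, time stands still between calls to the robot, and variables do not carry over. Pictures are saved under pics/ and viewed, at most 14 in all, crops included, and the job is handed in when it is done.

Besides the shell and the picture viewer there is one more tool, called after "Request:" as name([rows], argument=value, ...), one row to a line, values as JSON. apply_moves: Moves the arm, as the interface text tells. Its arguments: {"type":"object","properties":{"jaw":{"type":"array"},"delta_pos":{"type":"array"},"yaw":{"type":"array"},"force":{"type":"number"}},"required":["jaw","delta_pos","yaw"]}

```bash
mkdir -p pics; ls; cat > h.py <<'E'
from workcell import *
import numpy as np, cv2
def snap(n,f=None):
    im=camera(n)
    if f: cv2.imwrite(f,im[:,:,::-1])
    return im
def cm(n):
    m=camera_model(n); return np.array(m["camera_matrix"]),m["k1"],np.array(m["rvec"],float),np.array(m["tvec"],float).ravel()
def proj(n,P):
    K,k,r,t=cm(n); p,_=cv2.projectPoints(np.array(P,float).reshape(-1,3),r,t,K,np.array([k,0,0,0,0.])); return p.reshape(-1,2)
def ray(n,px):
    K,k,r,t=cm(n); d=cv2.undistortPointsIter(np.array(px,float).reshape(-1,1,2),K,np.array([k,0,0,0,0.]),None,None,(3,50,1e-10)).reshape(-1,2)
    R=cv2.Rodrigues(r)[0]; D=np.c_[d,np.ones(len(d))]@R; return -R.T@t,D/np.linalg.norm(D,axis=1,keepdims=True)
def onz(n,px,z):
    c,D=ray(n,px); return c+D*((z-c[2])/D[:,2])[:,None]
def tri(a,pa,b,pb):
    c1,d1=ray(a,pa);c2,d2=ray(b,pb);d1=d1[0];d2=d2[0]
    s=np.linalg.lstsq(np.c_[d1,-d2],c2-c1,rcond=None)[0]; A=c1+s[0]*d1;B=c2+s[1]*d2
    return (A+B)/2,np.linalg.norm(A-B)
E
cat > a.py <<'E'
from h import *
snap("scene","pics/s0.png");snap("top","pics/t0.png")
for n in ("scene","top"):
    print(n,cm(n), -cv2.Rodrigues(cm(n)[2])[0].T@cm(n)[3])
for t in "deep_pot_mid shallow_pot_mid square_pot_mid round_lid_knob square_lid_bar round_block square_block".split():
    for n in ("scene","top"):
        print(t,n,[(np.round(np.array(r["centre"])*[560,420],1).tolist(),round(r["score"],2)) for r in look_for(t,n)[:3]])
print(read_state())
E
python3 a.py
```

```text
pics
scene (array([[513.45612147,   0.        , 287.94470296],
       [  0.        , 513.45612147, 216.61280894],
       [  0.        ,   0.        ,   1.        ]]), 0.01043848325065863, array([ 2.16635804,  1.05537811, -0.44826944]), array([-0.30168074, -0.24772476,  1.84356613])) [ 1.35616609 -0.65189907  1.13444085]
top (array([[511.82596242,   0.        , 285.77301079],
       [  0.        , 511.82596242, 209.27548571],
       [  0.        ,   0.        ,   1.        ]]), 0.017986459320748847, array([ 2.1707971 , -2.17868352,  0.09875625]), array([0.00995467, 0.53369703, 1.19406087])) [0.42305617 0.00797005 1.23760775]
deep_pot_mid scene [([362.5, 234.0], 0.93)]
deep_pot_mid top [([288.6, 231.5], 0.69), ([229.4, 152.4], 0.65)]
shallow_pot_mid scene [([279.7, 279.2], 0.78)]
shallow_pot_mid top [([351.5, 162.3], 0.86), ([122.3, 217.5], 0.2)]
square_pot_mid scene [([387.1, 170.1], 0.79)]
square_pot_mid top [([124.4, 217.4], 0.89)]
round_lid_knob scene [([335.2, 166.4], 0.6)]
round_lid_knob top [([170.0, 274.5], 0.73)]
square_lid_bar scene [([176.9, 247.2], 0.59)]
square_lid_bar top
[... 324 characters left out ...]
'dq': array([-1.57888849e-03,  7.29617290e-04, -2.03720691e-05,  2.49215661e-03,
       -1.99259841e-05, -4.39359739e-04, -3.20153436e-04]), 'tau': array([-9.77715608e-04, -8.64120483e+01,  6.77484591e-01, -4.35208833e+01,
        1.91757287e-02,  1.59573396e-03,  2.69245209e-05]), 'tcp_pos': array([0.19944284, 0.59230046, 0.23124699]), 'orientation': array([[-9.47710336e-01,  3.19131820e-01,  1.03030011e-05],
       [ 3.19131817e-01,  9.47710330e-01, -1.18559651e-04],
       [-4.76004178e-05, -1.09072191e-04, -9.99999993e-01]]), 'force': array([-0.03051603, -0.72127927, -0.24827304]), 'moment': array([-0.00164314, -0.06879988,  0.03056822]), 'grasp_force': 0.0, 'width': 0.08563173439136716}
```

View pics/s0.png

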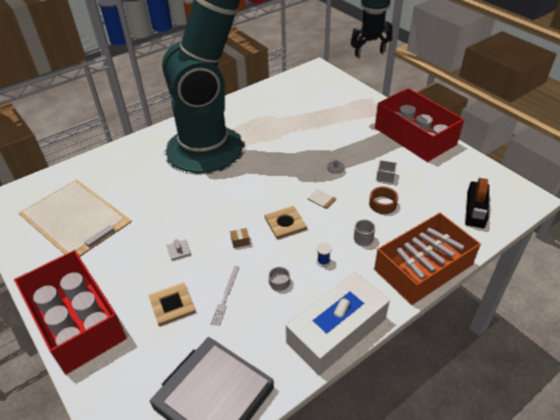

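View pics/t0.png

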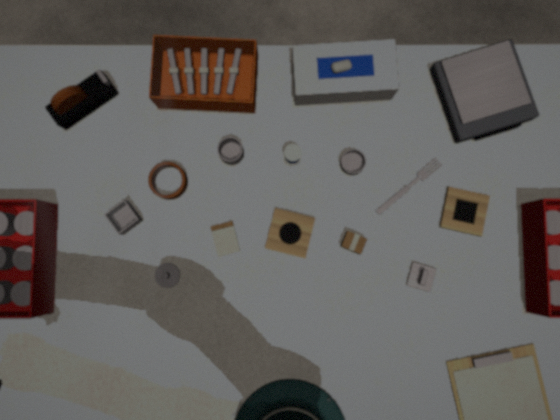

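The scene view shows the pots, lids, two blocks and bystanders; in the top view the deep pot is at (231,150), shallow (351,162), square pot (124,216), round lid (168,275), square lid (421,276), round block (290,233) and square block (465,211). Next I triangulate and zoom in.

```bash
cat > b.py <<'E'
from h import *
D=dict(deep=((362.5,234),(229.4,152.4)),shallow=((279.7,279.2),(351.5,162.3)),sqpot=((387.1,170.1),(124.4,217.4)),rlid=((335.2,166.4),(170,274.5)),slid=((176.9,247.2),(419.6,278.6)),rblk=((282.3,223.7),(289.5,231.9)),sblk=((171,304),(467.1,208.3)))
for k,(a,b) in D.items():
    P,e=tri("scene",[a],"top",[b]); print(k,np.round(P,4),round(e,4))
s=cv2.imread("pics/s0.png");t=cv2.imread("pics/t0.png")
def mont(im,i,f):
    out=[]
    for k in D:
        c=np.round(D[k][i]).astype(int); w=25
        cr=im[c[1]-w:c[1]+w,c[0]-w:c[0]+w]; cr=cv2.resize(cr,(200,200),interpolation=cv2.INTER_CUBIC)
        for j in range(0,50,10): cv2.putText(cr,str(c[0]-w+j),(j*4,8),0,.28,(0,0,255));cv2.putText(cr,str(c[1]-w+j),(0,j*4+12),0,.28,(255,0,0)); cv2.line(cr,(j*4,0),(j*4,3),(0,0,255))
        out.append(cr)
    out.append(np.zeros_like(cr))
    cv2.imwrite(f,np.vstack([np.hstack(out[:4]),np.hstack(out[4:])]))
mont(t,1,"pics/mt.png");mont(s,0,"pics/ms.png")
E
python3 b.py
```

```text
deep [0.6716 0.1421 0.0182] 0.0038
shallow [ 0.6489 -0.1507  0.0132] 0.0019
sqpot [0.5173 0.3923 0.0287] 0.0063
rlid [0.3819 0.2855 0.0124] 0.0051
slid [ 0.3676 -0.3112  0.0077] 0.0032
rblk [ 0.4783 -0.0047 -0.0007] 0.0096
sblk [ 0.5363 -0.4252  0.0134] 0.003
```

View pics/mt.png

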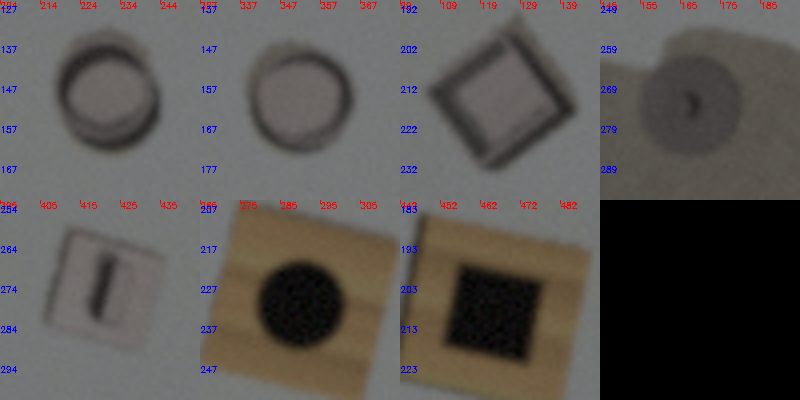

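View pics/ms.png

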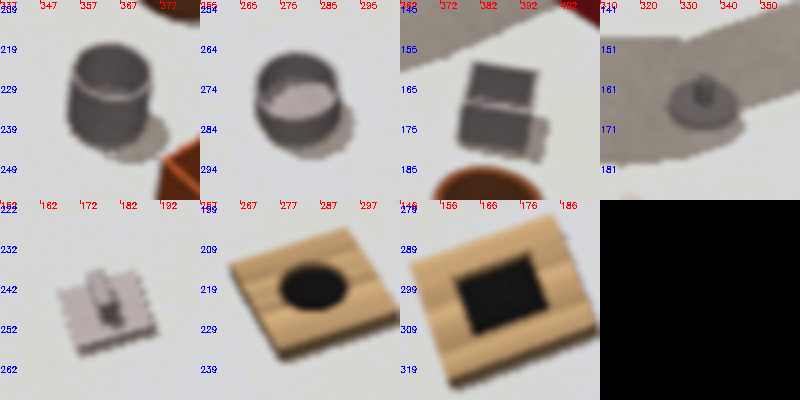

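The crops show every piece clearly (wells dark, rims legible). I'll fit projected model edges to both pictures and overlay the result.

```bash
cat > fit.py <<'E'
from h import *
from scipy.optimize import minimize
from scipy.ndimage import map_coordinates
a=np.linspace(0,2*np.pi,120,endpoint=False)
def circ(d,z): return np.c_[d/2*np.cos(a),d/2*np.sin(a),0*a+z]
def rect(w,h,z):
    t=np.linspace(-1,1,30); o=np.ones(30)
    return np.c_[np.r_[t*w,o*w,t*w,-o*w]/2,np.r_[-o*h,t*h,o*h,t*h]/2,np.full(120,z)]
# curves with z relative to reference top height
M=dict(deep=([circ(.06,0),circ(.054,0)],.056,("sil",circ(.06,0),circ(.06,-.05))),
 shallow=([circ(.06,0),circ(.054,0)],.036,("sil",circ(.06,0),circ(.06,-.03))),
 sqpot=([rect(.058,.058,0),rect(.052,.052,0)],.046,("sil",rect(.058,.058,0),rect(.058,.058,-.04))),
 rlid=([circ(.06,0)],.011,("sil",circ(.06,0),circ(.06,-.005))),
 slid=([rect(.058,.058,0),rect(.036,.012,.024)],.011,("sil",rect(.058,.058,0),rect(.058,.058,-.005))),
 rblk=([circ(.054,0),rect(.1,.1,0)],.014,None), sblk=([rect(.052,.052,0),rect(.1,.1,0)],.014,None))
G={}
def setim(n,im):
    g=cv2.cvtColor(im,cv2.COLOR_BGR2GRAY).astype(np.float32); g=cv2.GaussianBlur(g,(0,0),.8)
    G[n]=np.minimum(np.hypot(cv2.Sobel(g,5,1,0),cv2.Sobel(g,5,0,1))/8,25)
def curves(k,p,n):
    c,s=np.cos(p[3]),np.sin(p[3]); R=np.array([[c,-s,0],[s,c,0],[0,0,1]])
    T=lambda q: proj(n,q@R.T+[p[0],p[1],p[2]])
    cs=[T(q) for q in M[k][0]]; S=M[k][2]
    if S:
        h=cv2.convexHull(np.vstack([T(S[1]),T(S[2])]).astype(np.float32)).reshape(-1,2)
        h=np.r_[h,h[:1]]; L=np.r_[0,np.cumsum(np.hypot(*np.diff(h,axis=0).T))]; u=np.linspace(0,L[-1],160)
        cs.append(np.c_[np.interp(u,L,h[:,0]),np.interp(u,L,h[:,1])])
    return cs
def cost(p,k):
    return -sum(map_coordinates(G[n],q[:,::-1].T,order=1).mean() for n in G for q in curves(k,p,n))
def fit(k,x,y,yaws=(0,),freez=True):
    best=None
    z=M[k][1]
    f=lambda v,w: cost([v[0],v[1],z,v[2] if len(v)>2 else w],k)
    c=[]
    for w in yaws:
        for dx in np.arange(-.012,.0121,.004):
            for dy in np.arange(-.012,.0121,.004): c.append((f([x+dx,y+dy],w),x+dx,y+dy,w))
    c.sort(); best=None
    for _,X,Y,w in c[:3]:
        r=minimize(lambda v:cost([v[0]*.01,v[1]*.01,z+v[2]*.01,v[3]*.2],k),[X*100,Y*100,0,w*5],method="Nelder-Mead",options=dict(initial_simplex=[[X*100+i,Y*100+j,l,w*5+m] for i,j,l,m in ((0,0,0,0),(.2,0,0,0),(0,.2,0,0),(0,0,.2,0),(0,0,0,.3))],xatol=1e-3,fatol=1e-3))
        if best is None or r.fun<best.fun: best=r
    v=best.x; return np.array([v[0]*.01,v[1]*.01,z+v[2]*.01,v[3]*.2]),best.fun
def overlay(im,n,res,f,keys,w=25):
    out=[]
    for k in keys:
        p=res[k]; c=np.round(proj(n,[p[:3]])[0]).astype(int); cr=cv2.resize(im[c[1]-w:c[1]+w,c[0]-w:c[0]+w],(200,200),interpolation=cv2.INTER_CUBIC)
        for q in curves(k,p,n):
            for u in q: cv2.circle(cr,tuple(int(v) for v in np.round((u-c+w+.5)*4-.5)),0,(0,0,255),-1)
        out.append(cr)
    while len(out)<8: out.append(np.zeros_like(cr))
    return np.vstack([np.hstack(out[:4]),np.hstack(out[4:])])
E
cat > c.py <<'E'
from fit import *
import json
s=cv2.imread("pics/s0.png");t=cv2.imread("pics/t0.png");setim("scene",s);setim("top",t)
I=dict(deep=(.672,.142),shallow=(.649,-.151),sqpot=(.517,.392),rlid=(.382,.2855),slid=(.3676,-.311),rblk=(.4783,-.0047),sblk=(.5363,-.425))
res={}
for k,(x,y) in I.items():
    p,c=fit(k,x,y,(0,) if k in("deep","shallow","rlid") else np.arange(-1.5,1.6,.15) if k=="slid" else np.arange(-.7,.8,.15)); res[k]=p.tolist(); print(k,np.round(p,4),"expect z",M[k][1],round(c,1))
json.dump(res,open("res.json","w"))
cv2.imwrite("pics/ov.png",cv2.resize(np.vstack([overlay(t,"top",res,0,list(I)),overlay(s,"scene",res,0,list(I))]),(600,600)))
E
python3 c.py
```

```text
Traceback (most recent call last):
  File "c.py", line 7, in <module>
    p,c=fit(k,x,y,(0,) if k in("deep","shallow","rlid") else np.arange(-1.5,1.6,.15) if k=="slid" else np.arange(-.7,.8,.15)); res[k]=p.tolist(); print(k,np.round(p,4),"expect z",M[k][1],round(c,1))
        ~~~^^^^^^^^^^^^^^^^^^^^^^^^^^^^^^^^^^^^^^^^^^^^^^^^^^^^^^^^^^^^^^^^^^^^^^^^^^^^^^^^^^^^^^^^^^^^^^^^^^^^^^^^^^^^^^^^^^
  File "fit.py", line 41, in fit
    r=minimize(lambda v:cost([v[0]*.01,v[1]*.01,z+v[2]*.01,v[3]*.2],k),[X*100,Y*100,0,w*5],method="Nelder-Mead",options=dict(initial_simplex=[[X*100+i,Y*100+j,l,w*5+m] for i,j,l,m in ((0,0,0,0),(.2,0,0,0),(0,.2,0,0),(0,0,.2,0),(0,0,0,.3))],xatol=1e-3,fatol=1e-3))
  File "fit.py", line 41, in <lambda>
    r=minimize(lambda v:cost([v[0]*.01,v[1]*.01,z+v[2]*.01,v[3]*.2],k),[X*100,Y*100,0,w*5],method="Nelder-Mead",options=dict(initial_simplex=[[X*100+i,Y*100+j,l,w*5+m] for i,j,l,m in ((0,0,0,0),(.2,0,0,0),(0,.2,0,0),(0,0,.2,0),(0,0,0,.3))],xatol=1e-3,fatol=1e-3))
                        ~~~~^^^^^^^^^^^^^^^^^^^^^^^^^^^^^^^^^^^^^^^^^^
  File "fit.py", line 30, in cost
 
[... 416 characters left out ...]
       ~~~~~~^^^^^^^
  File "fit.py", line 25, in curves
    h=cv2.convexHull(np.vstack([T(S[1]),T(S[2])]).astype(np.float32)).reshape(-1,2)
                                ~^^^^^^
  File "fit.py", line 22, in <lambda>
    T=lambda q: proj(n,q@R.T+[p[0],p[1],p[2]])
                ~~~~^^^^^^^^^^^^^^^^^^^^^^^^^^
  File "h.py", line 10, in proj
    K,k,r,t=cm(n); p,_=cv2.projectPoints(np.array(P,float).reshape(-1,3),r,t,K,np.array([k,0,0,0,0.])); return p.reshape(-1,2)
            ~~^^^
  File "h.py", line 8, in cm
    m=camera_model(n); return np.array(m["camera_matrix"]),m["k1"],np.array(m["rvec"],float),np.array(m["tvec"],float).ravel()
ValueError: time passes only in moves, steps and waits
```

Camera models need caching.

```bash
sed -i 's/^def cm(n):/import functools\n@functools.cache\ndef cm(n):/' h.py; time python3 c.py
```

```text
deep [0.6742 0.1399 0.0508 0.1915] expect z 0.056 -99.0
shallow [ 0.649  -0.1522  0.0326  0.1713] expect z 0.036 -101.7
sqpot [0.5171 0.3926 0.0425 0.6552] expect z 0.046 -105.7
rlid [0.38   0.2919 0.0061 0.0233] expect z 0.011 -38.3
slid [ 0.3773 -0.3103  0.0016 -0.322 ] expect z 0.011 -58.6
rblk [ 0.4785 -0.0019  0.0114 -0.2595] expect z 0.014 -67.2
sblk [ 0.5298 -0.4209  0.0122 -0.219 ] expect z 0.014 -65.2
real	0m2.608s
user	0m3.172s
sys	0m0.037s
```

View pics/ov.png

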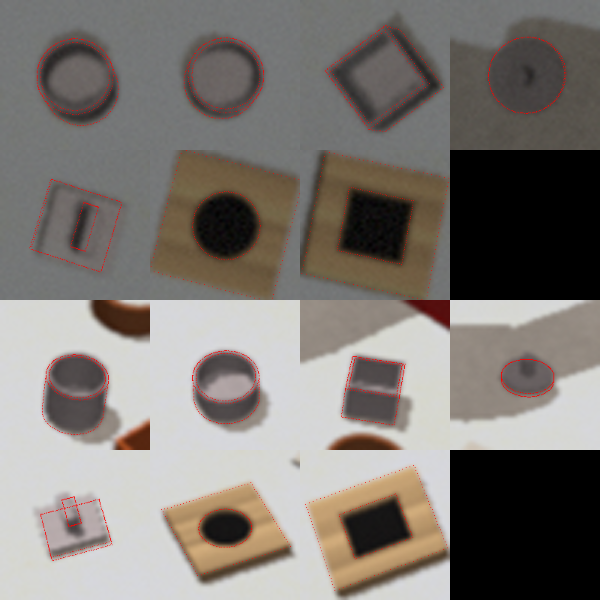

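Overlays match all pieces except the square lid (plate centre in the top picture ≈ (420.6,276.3)); refit that with height held at the common offset.

```bash
cat > d.py <<'E'
from fit import *
import json
res=json.load(open("res.json"))
s=cv2.imread("pics/s0.png");t=cv2.imread("pics/t0.png");setim("scene",s);setim("top",t)
for n in G: G[n]=np.minimum(G[n],6)
P=onz("top",[(420.6,276.3)],.011)[0]; print("hand",P)
M["slid"]=([rect(.058,.058,0)],.011,M["slid"][2])
for z in (.011,.0075):
  b=min((( r:=minimize(lambda v:cost([v[0]*.01,v[1]*.01,z,v[2]*.2],"slid"),[P[0]*100+i,P[1]*100+j,w*5],method="Nelder-Mead")).fun,tuple(r.x)) for i in(-.3,0,.3) for j in (-.3,0,.3) for w in(-.4,-.28,-.15))
  p=[b[1][0]*.01,b[1][1]*.01,z,b[1][2]*.2]; print(z,b[0],np.round(p,4))
res["slid"]=p
M["slid"][0].append(rect(.036,.012,.024))
json.dump(res,open("res.json","w"))
k=["slid","slid"]; cv2.imwrite("pics/ov2.png",np.vstack([np.hstack([overlay(im,n,res,0,["slid"])[:200,:200] for im,n in((t,"top"),(s,"scene"))])]))
st=read_state(); print(st["q"],st["tcp_pos"])
E
python3 d.py
```

```text
hand [ 0.3739862  -0.31150847  0.011     ]
0.011 -18.68431282043457 [ 0.3781 -0.3112  0.011  -0.2875]
0.0075 -18.62996482849121 [ 0.3782 -0.3118  0.0075 -0.2932]
[-1.2875058   0.41742089 -0.01028475  1.61360029  0.00470017  1.11070682
 -0.05301196] [0.19944284 0.59230046 0.23124699]
```

View pics/ov2.png

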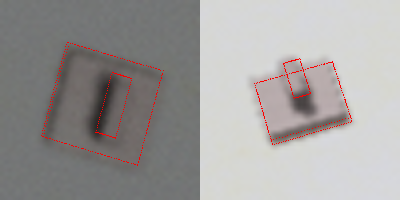

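The refitted lid is fine: centre (0.377,-0.312), yaw -0.29. Now a planner that prints tool-axis rows for waypoints.

```bash
cat > p.py <<'E'
# usage: p.py "x,y,z,ang" ... : tool-axis shifts per leg (ang = world angle of tool y; '-' keeps)
from workcell import *; import numpy as np,sys
s=read_state();R=s["orientation"];p=s["tcp_pos"];A=np.arctan2(R[1,1],R[0,1])
print("now",np.round(p,4),"ang",round(A,4),"tilt",np.round(R[:2,2],4),"t",round(s["time_s"],2),"w",round(s["width"],4),"F",np.round(s["force"],1),"g",round(s["grasp_force"],1))
for a in sys.argv[1:]:
    x,y,z,g=a.split(",");B=A if g=="-" else float(g)
    yaw=(A-B+np.pi)%(2*np.pi)-np.pi
    q=np.array([float(x) if x!="-" else p[0],float(y) if y!="-" else p[1],float(z) if z!="-" else p[2]]);d=q-p
    # yaw applied first, then shift
    ty=np.array([np.cos(B),np.sin(B),0]);tx=np.array([np.sin(B),-np.cos(B),0])  # tool z down: x = y cross z
    t=np.array([d@tx,d@ty,-d[2]]);print(a,"yaw first",round(yaw,3),"then shift",np.round(t,4),"len",round(np.linalg.norm(d),3))
    for n in range(2,17):
        if np.linalg.norm(t)/n<.046: print("  rows",n,np.round(t/n,4)); break
    p=q;A=B
E
python3 p.py ".674,.140,.13,-" ".674,.140,.028,-"
```

```text
now [0.1994 0.5923 0.2312] ang 1.246 tilt [ 0.     -0.0001] t 0.8 w 0.0856 F [-0.  -0.7 -0.2] g 0.0
.674,.140,.13,- yaw first 0.0 then shift [ 0.5941 -0.2772  0.1012] len 0.663
  rows 15 [ 0.0396 -0.0185  0.0067]
.674,.140,.028,- yaw first 0.0 then shift [0.    0.    0.102] len 0.102
  rows 3 [0.    0.    0.034]
```

```bash
sed -i 's/tx=np.array(\[np.sin(B),-np.cos(B),0\])/tx=np.array([-np.sin(B),np.cos(B),0])/' p.py; sed -i 's/ # tool z down.*//' p.py; python3 p.py ".674,.140,.13,-"|tail -1
```

```text
rows 15 [-0.0396 -0.0185  0.0067]
```

Request:
apply_moves([
  [-0.045, -0.021, 0.004],
  [-0.045, -0.021, 0.004],
  [-0.045, -0.021, 0.004],
  [-0.045, -0.021, 0.004],
  [-0.045, -0.021, 0.004],
  [-0.045, -0.021, 0.004],
  [-0.045, -0.021, 0.004],
  [-0.045, -0.021, 0.004],
  [-0.045, -0.021, 0.004],
  [-0.045, -0.021, 0.004],
  [-0.045, -0.021, 0.004],
  [-0.045, -0.021, 0.004],
], jaw=[1, 1, 1, 1, 1, 1, 1, 1, 1, 1, 1, 1], yaw=[0, 0, 0, 0, 0, 0, 0, 0, 0, 0, 0, 0], force=40)

```text
time_s: 2.3
tcp_pos: [0.6319, 0.18, 0.1832]
orientation: [[-0.948, 0.319, 0.0], [0.319, 0.948, 0.0], [-0.0, 0.0, -1.0]]
force: [0.5, 0.7, 0.7]
width: 0.0853
grasp_force: 0.0
```

```bash
python3 p.py ".674,.140,.13,-" ".674,.140,.028,-"
```

```text
now [0.6319 0.18   0.1832] ang 1.2462 tilt [0.0002 0.    ] t 2.3 w 0.0853 F [0.5 0.7 0.7] g 0.0
.674,.140,.13,- yaw first 0.0 then shift [-0.0527 -0.0245  0.0532] len 0.079
  rows 2 [-0.0263 -0.0122  0.0266]
.674,.140,.028,- yaw first 0.0 then shift [0.    0.    0.102] len 0.102
  rows 3 [0.    0.    0.034]
```

Request:
apply_moves([
  [-0.0263, -0.0123, 0.0262],
  [-0.0264, -0.0122, 0.027],
  [0, 0, 0.037],
  [0, 0, 0.035],
  [0, 0, 0.03],
  [0, 0, 0.01],
  [0, 0, 0],
  [0, 0, 0],
  [0, 0, 0],
  [0, 0, 0],
], jaw=[1, 1, 1, 1, 1, 1, 0, 0, 0, 0], yaw=[0, 0, 0, 0, 0, 0, 0, 0, 0, 0], force=40)

```text
time_s: 3.55
tcp_pos: [0.6737, 0.1413, 0.0196]
orientation: [[-0.948, 0.319, 0.002], [0.319, 0.948, 0.0], [-0.002, 0.001, -1.0]]
force: [-1.4, 0.3, 7.5]
width: 0.0599
grasp_force: 44.0
```

```bash
python3 p.py "-,-,.16,-" ".4785,-.002,.16,-" ".4785,-.002,.036,-"
```

```text
now [0.6737 0.1413 0.0196] ang 1.246 tilt [0.002  0.0005] t 3.55 w 0.0599 F [-1.4  0.3  7.5] g 44.0
-,-,.16,- yaw first 0.0 then shift [ 0.      0.     -0.1404] len 0.14
  rows 4 [ 0.      0.     -0.0351]
.4785,-.002,.16,- yaw first 0.0 then shift [ 0.1393 -0.1981 -0.    ] len 0.242
  rows 6 [ 0.0232 -0.033  -0.    ]
.4785,-.002,.036,- yaw first 0.0 then shift [0.    0.    0.124] len 0.124
  rows 3 [0.     0.     0.0413]
```

Request:
apply_moves([
  [0, 0, -0.02],
  [0, 0, -0.035],
  [0, 0, -0.035],
  [0, 0, -0.03],
  [0.0232, -0.033, 0],
  [0.0232, -0.033, 0],
  [0.0232, -0.033, 0],
  [0.0232, -0.033, 0],
  [0.0232, -0.033, 0],
  [0.0233, -0.0331, 0.01],
  [0, 0, 0.03],
  [0, 0, 0.03],
], jaw=[0, 0, 0, 0, 0, 0, 0, 0, 0, 0, 0, 0], yaw=[0, 0, 0, 0, 0, 0, 0, 0, 0, 0, 0, 0])

```text
time_s: 5.05
tcp_pos: [0.4783, -0.0023, 0.0691]
orientation: [[-0.948, 0.32, 0.003], [0.32, 0.948, 0.001], [-0.002, 0.001, -1.0]]
force: [0.4, 0.7, -1.7]
width: 0.0599
grasp_force: 43.7
```

```bash
cat > look.py <<'E'
import sys; from h import *
# look.py file x y z w : both-camera crops around a world point
f=sys.argv[1];P=[float(v) for v in sys.argv[2:5]];w=int(sys.argv[5]);o=[]
for n in("top","scene"):
    im=snap(n)[:,:,::-1];c=np.round(proj(n,[P])[0]).astype(int)
    o.append(cv2.resize(im[max(c[1]-w,0):c[1]+w,max(c[0]-w,0):c[0]+w],(400,400),interpolation=cv2.INTER_CUBIC))
cv2.imwrite(f,np.hstack(o))
E
python3 p.py ".4785,-.002,.036,-" ".4785,-.002,.0275,-"
```

```text
now [ 0.4783 -0.0023  0.0691] ang 1.2455 tilt [0.0028 0.0005] t 5.05 w 0.0599 F [ 0.4  0.7 -1.7] g 43.7
.4785,-.002,.036,- yaw first 0.0 then shift [-0.0001  0.0004  0.0331] len 0.033
  rows 2 [-0.0001  0.0002  0.0165]
.4785,-.002,.0275,- yaw first 0.0 then shift [0.     0.     0.0085] len 0.008
  rows 2 [0.     0.     0.0042]
```

Request:
apply_moves([
  [0, 0, 0.02],
  [0, 0, 0.012],
  [0, 0, 0.004],
  [0, 0, 0.003],
  [0, 0, 0.002],
  [0, 0, 0.001],
], jaw=[0, 0, 0, 0, 0, 0], yaw=[0, 0, 0, 0, 0, 0])

```text
time_s: 5.8
tcp_pos: [0.4781, -0.0021, 0.0272]
orientation: [[-0.948, 0.319, 0.001], [0.319, 0.948, 0.0], [-0.001, 0.001, -1.0]]
force: [-12.7, 0.1, 42.8]
width: 0.0602
grasp_force: 47.2
```

Request:
apply_moves([
  [0, 0, -0.001],
  [0, 0, 0],
  [0, 0, 0],
  [0, 0, 0],
  [0, 0, -0.04],
  [0, 0, -0.045],
  [0, 0, -0.045],
], jaw=[0, 1, 1, 1, 1, 1, 1], yaw=[0, 0, 0, 0, 0, 0, 0])

```text
time_s: 6.68
tcp_pos: [0.4774, -0.0022, 0.1585]
orientation: [[-0.948, 0.319, -0.0], [0.319, 0.948, -0.0], [0.0, -0.0, -1.0]]
force: [-0.4, 0.6, -0.1]
width: 0.0853
grasp_force: 0.0
```

```bash
python3 p.py ".649,-.152,.13,-" "-,-,.010,-"
```

```text
now [ 0.4774 -0.0022  0.1585] ang 1.246 tilt [-0.0003 -0.0002] t 6.67 w 0.0853 F [-0.4  0.6 -0.1] g 0.0
.649,-.152,.13,- yaw first 0.0 then shift [-0.2104 -0.0872  0.0285] len 0.23
  rows 5 [-0.0421 -0.0174  0.0057]
-,-,.010,- yaw first 0.0 then shift [0.   0.   0.12] len 0.12
  rows 3 [0.   0.   0.04]
```

Request:
apply_moves([
  [-0.0421, -0.0174, 0.0057],
  [-0.0421, -0.0174, 0.0057],
  [-0.0421, -0.0174, 0.0057],
  [-0.0421, -0.0174, 0.0057],
  [-0.042, -0.0176, 0.0057],
  [0, 0, 0.04],
  [0, 0, 0.04],
  [0, 0, 0.03],
], jaw=[1, 1, 1, 1, 1, 1, 1, 1], yaw=[0, 0, 0, 0, 0, 0, 0, 0])

```text
time_s: 7.68
tcp_pos: [0.6486, -0.1518, 0.0166]
orientation: [[-0.948, 0.319, -0.002], [0.319, 0.948, 0.0], [0.002, -0.0, -1.0]]
force: [-0.6, -0.0, -0.4]
width: 0.0853
grasp_force: 0.0
```

```bash
cat > m.py <<'E'
# m.py key top_z : refit a piece from fresh pictures, start at given x y, and save overlay
import sys; from fit import *
k,x,y,z=sys.argv[1],*[float(v) for v in sys.argv[2:5]];f=sys.argv[5]; yaws=[float(v) for v in sys.argv[6:]] or [0]
M[k]=(M[k][0],z,M[k][2]); ims={n:snap(n)[:,:,::-1].copy() for n in("top","scene")}
for n in ims: setim(n,ims[n])
p,c=fit(k,x,y,yaws); print(k,np.round(p,4),c)
cv2.imwrite(f,np.hstack([cv2.resize(overlay(ims[n],n,{k:p},0,[k])[:200,:200],(400,400)) for n in ims]))
E
python3 m.py deep .4785 -.002 .064 pics/dp.png; python3 p.py
```

```text
deep [ 0.5049 -0.0212  0.0828 -0.7592] -25.320737838745117
now [ 0.6472 -0.1515  0.0153] ang 1.246 tilt [-0.0052  0.0008] t 7.78 w 0.0856 F [-1.1 -0.8 -0.6] g 0.0
```

View pics/dp.png

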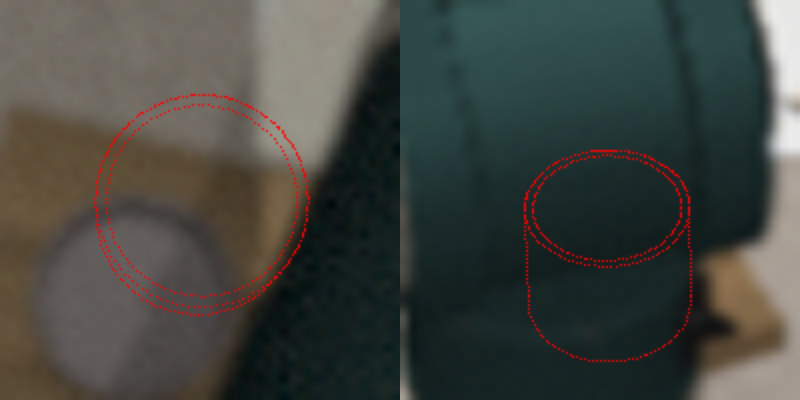

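The arm hides the pot from the scene camera; the top view shows it standing in the block. I'll go on with the shallow pot and look again with the arm clear.

Request:
apply_moves([
  [0, 0, 0.004],
  [0, 0, 0],
], jaw=[1, 1], yaw=[0, 0])

```text
time_s: 8.02
tcp_pos: [0.6499, -0.1521, 0.0158]
orientation: [[-0.948, 0.319, 0.002], [0.319, 0.948, -0.0], [-0.002, 0.0, -1.0]]
force: [0.0, -0.2, 0.1]
width: 0.0854
grasp_force: 0.0
```

Request:
apply_moves([
  [0, 0, 0.006],
  [0, 0, 0],
  [0, 0, 0],
  [0, 0, 0],
  [0, 0, 0],
  [0, 0, 0],
  [0, 0, -0.02],
  [0, 0, -0.03],
  [0, 0, -0.03],
  [0, 0, -0.03],
], jaw=[1, 1, 0, 0, 0, 0, 0, 0, 0, 0], yaw=[0, 0, 0, 0, 0, 0, 0, 0, 0, 0])

```text
time_s: 9.28
tcp_pos: [0.6493, -0.152, 0.121]
orientation: [[-0.948, 0.319, 0.001], [0.319, 0.948, -0.0], [-0.001, 0.0, -1.0]]
force: [-0.4, -0.7, -0.8]
width: 0.0584
grasp_force: 43.4
```

```bash
python3 p.py "-,-,.2,-" ".4785,-.002,.2,-"; python3 -c "
from h import *
for n in ('top','scene'): cv2.imwrite('pics/q_%s.png'%n,snap(n)[:,:,::-1])
a=cv2.imread('pics/q_top.png')[100:310,150:480];b=cv2.imread('pics/q_scene.png')[130:340,150:480]
cv2.imwrite('pics/q.png',np.hstack([cv2.resize(a,(400,300)),cv2.resize(b,(400,300))]))"
```

```text
now [ 0.6493 -0.152   0.121 ] ang 1.2459 tilt [ 0.0009 -0.0002] t 9.28 w 0.0584 F [-0.4 -0.7 -0.8] g 43.4
-,-,.2,- yaw first 0.0 then shift [ 0.     0.    -0.079] len 0.079
  rows 2 [ 0.      0.     -0.0395]
.4785,-.002,.2,- yaw first 0.0 then shift [ 0.2098  0.0877 -0.    ] len 0.227
  rows 5 [ 0.042   0.0175 -0.    ]
```

View pics/q.png

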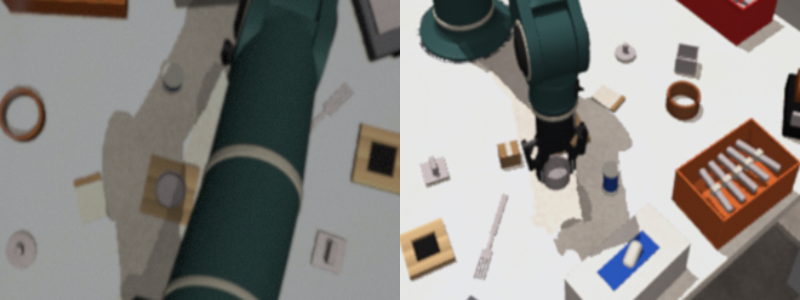

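```bash
python3 -c "
from h import *
b=cv2.imread('pics/q_scene.png');c=np.round(proj('scene',[(.65,-.152,.13)])[0]).astype(int);print(c)
cv2.imwrite('pics/q2.png',cv2.resize(b[c[1]-40:c[1]+30,c[0]-35:c[0]+35],(560,560),interpolation=cv2.INTER_CUBIC))"
```

```text
[278 252]
```

View pics/q2.png

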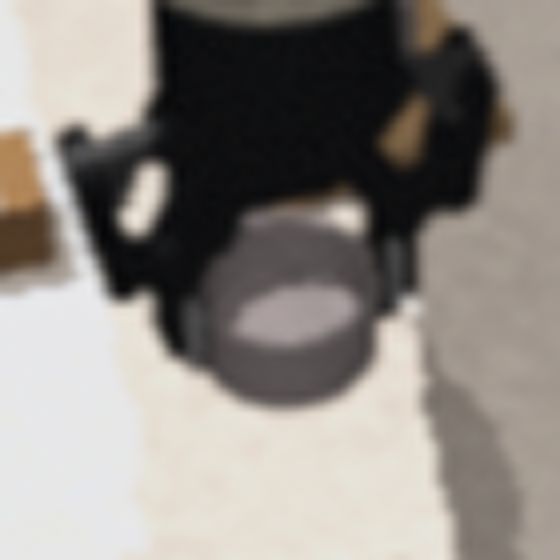

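The held shallow pot hangs between the fingers, about level, gripped near its rim. I'll carry it over the deep pot.

Request:
apply_moves([
  [0, 0, -0.02],
  [0.035, 0.0146, 0],
  [0.035, 0.0146, 0],
  [0.035, 0.0146, 0],
  [0.035, 0.0146, 0],
  [0.035, 0.0146, 0],
  [0.0348, 0.0147, 0],
  [0, 0, 0.02],
  [0, 0, 0.02],
  [0, 0, 0.01],
  [0, 0, 0],
], jaw=[0, 0, 0, 0, 0, 0, 0, 0, 0, 0, 0], yaw=[0, 0, 0, 0, 0, 0, 0, 0, 0, 0, 0])

```text
time_s: 10.75
tcp_pos: [0.4782, -0.0021, 0.0886]
orientation: [[-0.948, 0.319, -0.001], [0.319, 0.948, -0.0], [0.001, -0.001, -1.0]]
force: [0.0, -0.4, -1.0]
width: 0.0583
grasp_force: 43.4
```

```bash
python3 p.py ".4785,-.002,.069,-"; python3 look.py pics/q3.png .4785 -.002 .09 40
```

```text
now [ 0.4782 -0.0021  0.0886] ang 1.2457 tilt [-0.001  -0.0002] t 10.75 w 0.0583 F [ 0.  -0.4 -1. ] g 43.4
.4785,-.002,.069,- yaw first 0.0 then shift [-0.0002  0.0001  0.0196] len 0.02
  rows 2 [-0.0001  0.0001  0.0098]
```

View pics/q3.png

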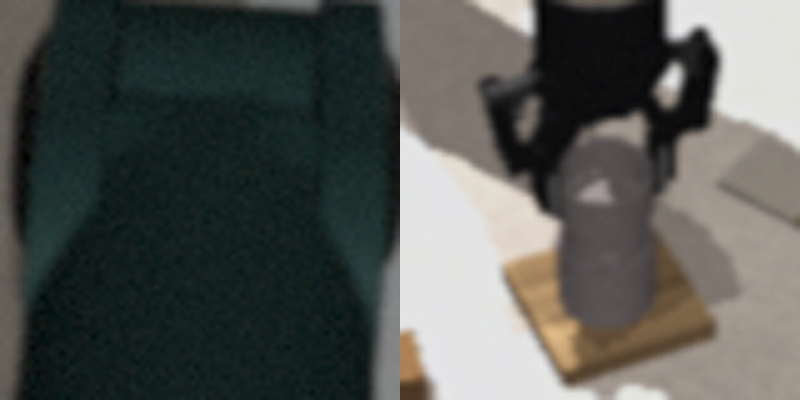

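The shallow pot is hanging over the deep pot, in line with it. Lower it.

Request:
apply_moves([
  [0, 0, 0.01],
  [0, 0, 0.005],
  [0, 0, 0.003],
  [0, 0, 0.002],
  [0, 0, 0.001],
  [0, 0, 0],
], jaw=[0, 0, 0, 0, 0, 0], yaw=[0, 0, 0, 0, 0, 0])

```text
time_s: 11.6
tcp_pos: [0.4784, -0.0019, 0.0676]
orientation: [[-0.948, 0.319, 0.0], [0.319, 0.948, -0.0], [-0.0, -0.0, -1.0]]
force: [0.1, 0.2, -0.5]
width: 0.0586
grasp_force: 43.4
```

Request:
apply_moves([
  [0, 0, 0.0015],
  [0, 0, 0.001],
], jaw=[0, 0], yaw=[0, 0])

```text
time_s: 11.85
tcp_pos: [0.479, -0.0019, 0.0667]
orientation: [[-0.948, 0.319, 0.001], [0.319, 0.948, 0.001], [-0.001, 0.001, -1.0]]
force: [-7.9, 2.1, 39.8]
width: 0.0584
grasp_force: 45.6
```

Request:
apply_moves([
  [0, 0, -0.0015],
  [0, 0, 0],
  [0, 0, 0],
  [0, 0, 0],
  [0, 0, -0.04],
  [0, 0, -0.045],
  [0, 0, -0.03],
], jaw=[0, 1, 1, 1, 1, 1, 1], yaw=[0, 0, 0, 0, 0, 0, 0])

```text
time_s: 12.72
tcp_pos: [0.4787, -0.0019, 0.1834]
orientation: [[-0.948, 0.319, 0.001], [0.319, 0.948, 0.0], [-0.001, 0.001, -1.0]]
force: [-0.6, -0.1, 0.1]
width: 0.0855
grasp_force: 0.0
```

```bash
python3 p.py ".38,.291,.12,-" "-,-,.014,-"
```

```text
now [ 0.4787 -0.0019  0.1834] ang 1.2459 tilt [0.0013 0.0001] t 12.72 w 0.0855 F [-0.6 -0.1  0.1] g 0.0
.38,.291,.12,- yaw first 0.0 then shift [0.187  0.2461 0.0634] len 0.316
  rows 7 [0.0267 0.0352 0.0091]
-,-,.014,- yaw first 0.0 then shift [0.    0.    0.106] len 0.106
  rows 3 [0.     0.     0.0353]
```

Request:
apply_moves([
  [0.0267, 0.0352, 0.005],
  [0.0267, 0.0352, 0.005],
  [0.0267, 0.0352, 0.005],
  [0.0267, 0.0352, 0.005],
  [0.0267, 0.0352, 0.01],
  [0.0267, 0.0352, 0.015],
  [0.0268, 0.0349, 0.018],
  [0, 0, 0.04],
], jaw=[1, 1, 1, 0.7, 0.7, 0.7, 0.7, 0.7], yaw=[0, 0, 0, 0, 0, 0, 0, 0])

```text
time_s: 13.72
tcp_pos: [0.3791, 0.2947, 0.0787]
orientation: [[-0.949, 0.315, 0.002], [0.315, 0.949, 0.003], [-0.001, 0.003, -1.0]]
force: [1.5, 0.4, 0.2]
width: 0.0599
grasp_force: 0.0
```

```bash
python3 m.py shallow .4785 -.002 .094 pics/st.png; python3 p.py ".38,.291,.0145,-"
```

```text
shallow [ 0.4822 -0.0043  0.0944  0.1045] -81.62033081054688
now [0.3778 0.29   0.0757] ang 1.2472 tilt [-0.0041 -0.0038] t 13.82 w 0.0604 F [-0.1 -0.6  0.2] g 0.0
.38,.291,.0145,- yaw first 0.0 then shift [-0.0018  0.0016  0.0612] len 0.061
  rows 2 [-0.0009  0.0008  0.0306]
```

View pics/st.png

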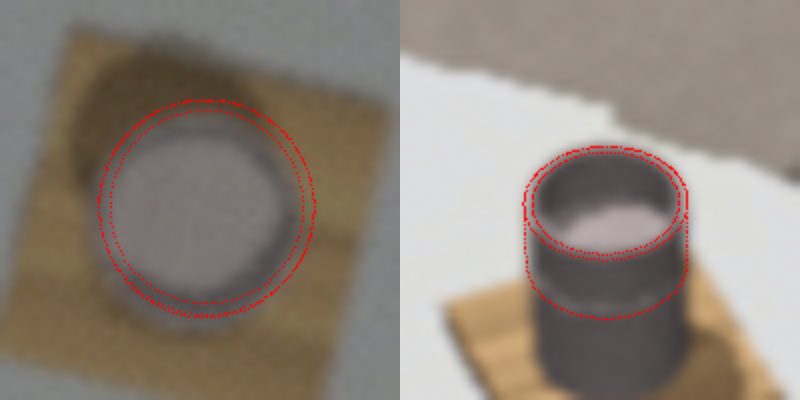

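The two round pots stand coaxial and upright; the top view puts them at about (0.479,-0.002). Take the lid.

Request:
apply_moves([
  [0, 0, 0.03],
  [0, 0, 0.025],
  [0, 0, 0.006],
  [0, 0, 0],
  [0, 0, 0],
  [0, 0, 0],
  [0, 0, 0],
  [0, 0, 0],
  [0, 0, 0],
], jaw=[0.7, 0.7, 0.7, 0, 0, 0, 0, 0, 0], yaw=[0, 0, 0, 0, 0, 0, 0, 0, 0])

```text
time_s: 14.95
tcp_pos: [0.3802, 0.2913, 0.0187]
orientation: [[-0.948, 0.319, 0.001], [0.319, 0.948, 0.001], [-0.001, 0.001, -1.0]]
force: [-1.8, -1.1, 11.5]
width: 0.0141
grasp_force: 38.9
```

```bash
python3 p.py "-,-,.17,-" ".479,-.002,.17,-" "-,-,.115,-"
```

```text
now [0.3802 0.2913 0.0187] ang 1.2459 tilt [0.0011 0.0008] t 14.95 w 0.0141 F [-1.8 -1.1 11.5] g 38.9
-,-,.17,- yaw first 0.0 then shift [ 0.      0.     -0.1513] len 0.151
  rows 4 [ 0.      0.     -0.0378]
.479,-.002,.17,- yaw first 0.0 then shift [-0.1872 -0.2465 -0.    ] len 0.31
  rows 7 [-0.0267 -0.0352 -0.    ]
-,-,.115,- yaw first 0.0 then shift [0.    0.    0.055] len 0.055
  rows 2 [0.     0.     0.0275]
```

Request:
apply_moves([
  [0, 0, -0.02],
  [0, 0, -0.04],
  [0, 0, -0.05],
  [0, 0, -0.04],
  [-0.0267, -0.0352, 0],
  [-0.0267, -0.0352, 0],
  [-0.0267, -0.0352, 0],
  [-0.0267, -0.0352, 0],
  [-0.0267, -0.0352, 0],
  [-0.0267, -0.0352, 0],
  [-0.027, -0.0353, 0.01],
  [0, 0, 0.02],
], jaw=[0, 0, 0, 0, 0, 0, 0, 0, 0, 0, 0, 0], yaw=[0, 0, 0, 0, 0, 0, 0, 0, 0, 0, 0, 0])

```text
time_s: 16.45
tcp_pos: [0.4796, -0.0054, 0.1384]
orientation: [[-0.946, 0.323, 0.002], [0.323, 0.946, -0.001], [-0.003, 0.0, -1.0]]
force: [0.1, 1.5, -1.7]
width: 0.014
grasp_force: 39.4
```

Request:
apply_moves([
  [0, 0, 0.01],
  [0, 0, 0],
  [0, 0, 0],
], jaw=[0, 0, 0], yaw=[0, 0, 0])

```text
time_s: 16.82
tcp_pos: [0.4787, -0.0018, 0.1283]
orientation: [[-0.948, 0.318, 0.001], [0.318, 0.948, 0.0], [-0.001, 0.0, -1.0]]
force: [0.5, 0.2, -1.5]
width: 0.0138
grasp_force: 39.4
```

```bash
python3 p.py ".479,-.002,.1075,-"; python3 look.py pics/q4.png .4785 -.002 .11 25
```

```text
now [ 0.4787 -0.0018  0.1283] ang 1.2469 tilt [0.0008 0.0002] t 16.82 w 0.0138 F [ 0.5  0.2 -1.5] g 39.4
.479,-.002,.1075,- yaw first 0.0 then shift [-0.0003 -0.0001  0.0208] len 0.021
  rows 2 [-0.0001 -0.      0.0104]
```

View pics/q4.png

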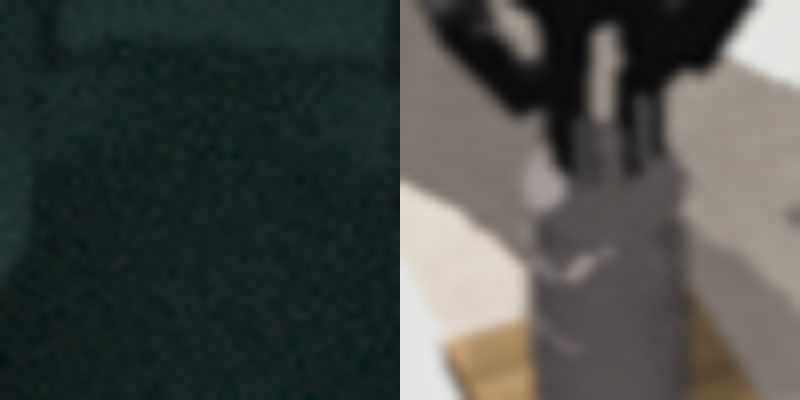

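The lid hangs centred over the shallow pot, just above its rim. Lower it.

Request:
apply_moves([
  [0, 0, 0.008],
  [0, 0, 0.005],
  [0, 0, 0.004],
  [0, 0, 0.002],
  [0, 0, 0.001],
  [0, 0, 0.001],
  [0, 0, 0],
], jaw=[0, 0, 0, 0, 0, 0, 0], yaw=[0, 0, 0, 0, 0, 0, 0])

```text
time_s: 17.8
tcp_pos: [0.4785, -0.0023, 0.1067]
orientation: [[-0.948, 0.319, 0.0], [0.319, 0.948, -0.0], [-0.0, 0.0, -1.0]]
force: [0.1, -0.3, 1.0]
width: 0.0139
grasp_force: 39.7
```

Request:
apply_moves([
  [0, 0, 0.001],
  [0, 0, 0],
], jaw=[0, 0], yaw=[0, 0])

```text
time_s: 18.05
tcp_pos: [0.479, -0.0023, 0.1066]
orientation: [[-0.948, 0.319, 0.001], [0.319, 0.948, 0.0], [-0.001, 0.001, -1.0]]
force: [-6.2, -0.2, 19.4]
width: 0.0142
grasp_force: 41.6
```

Contact exactly at the home height. Release and go for the square pot.

Request:
apply_moves([
  [0, 0, -0.001],
  [0, 0, 0],
  [0, 0, 0],
  [0, 0, -0.01],
  [0, 0, -0.03],
  [0, 0, -0.03],
  [0, 0, -0.03],
], jaw=[0, 0.5, 0.5, 0.5, 1, 1, 1], yaw=[0, 0, 0, 0, 0, 0, 0])

```text
time_s: 18.92
tcp_pos: [0.4784, -0.0024, 0.2082]
orientation: [[-0.948, 0.319, 0.0], [0.319, 0.948, -0.0], [-0.0, 0.0, -1.0]]
force: [0.3, 0.2, 0.9]
width: 0.0854
grasp_force: 0.0
```

```bash
python3 p.py ".517,.3925,.2,.655" "-,-,.1,-" "-,-,.013,-"
```

```text
now [ 0.4784 -0.0024  0.2082] ang 1.2459 tilt [ 0.0004 -0.0001] t 18.93 w 0.0854 F [0.3 0.2 0.9] g 0.0
.517,.3925,.2,.655 yaw first 0.591 then shift [0.2897 0.2712 0.0082] len 0.397
  rows 9 [0.0322 0.0301 0.0009]
-,-,.1,- yaw first 0.0 then shift [0.  0.  0.1] len 0.1
  rows 3 [0.     0.     0.0333]
-,-,.013,- yaw first 0.0 then shift [0.    0.    0.087] len 0.087
  rows 2 [0.     0.     0.0435]
```

Request:
apply_moves([
  [0, 0, 0],
  [0, 0, 0],
  [0, 0, 0],
  [0, 0, 0],
  [0.0362, 0.0339, 0.001],
  [0.0362, 0.0339, 0.001],
  [0.0362, 0.0339, 0.001],
  [0.0362, 0.0339, 0.001],
  [0.0362, 0.0339, 0.001],
  [0.0362, 0.0339, 0.001],
  [0.0362, 0.0339, 0.001],
  [0.0362, 0.0339, 0.001],
], jaw=[1, 1, 1, 1, 1, 1, 1, 1, 1, 1, 1, 1], yaw=[0.148, 0.148, 0.148, 0.147, 0, 0, 0, 0, 0, 0, 0, 0])

```text
time_s: 20.42
tcp_pos: [0.5172, 0.3941, 0.1993]
orientation: [[-0.609, 0.793, 0.0], [0.793, 0.609, -0.0], [-0.0, 0.0, -1.0]]
force: [0.9, -0.2, -0.2]
width: 0.085
grasp_force: 0.0
```

Request:
apply_moves([
  [0, 0, 0.03],
  [0, 0, 0.04],
  [0, 0, 0.03],
  [0, 0, 0],
], jaw=[1, 1, 1, 1], yaw=[0, 0, 0, 0])

```text
time_s: 20.92
tcp_pos: [0.5162, 0.3918, 0.0972]
orientation: [[-0.609, 0.793, -0.003], [0.793, 0.609, -0.003], [-0.0, -0.004, -1.0]]
force: [0.4, 0.2, -0.2]
width: 0.0857
grasp_force: 0.0
```

```bash
python3 p.py ".517,.3925,.013,.655"
```

```text
now [0.5162 0.3918 0.0972] ang 0.6551 tilt [-0.0025 -0.0025] t 20.93 w 0.0857 F [ 0.4  0.2 -0.2] g 0.0
.517,.3925,.013,.655 yaw first 0.0 then shift [0.0001 0.001  0.0842] len 0.084
  rows 2 [0.     0.0005 0.0421]
```

Request:
apply_moves([
  [0, 0, 0.035],
  [0, 0, 0.035],
  [0, 0, 0.014],
  [0, 0, 0.003],
  [0, 0, 0],
  [0, 0, 0],
  [0, 0, 0],
  [0, 0, 0],
  [0, 0, 0],
], jaw=[1, 1, 1, 1, 0, 0, 0, 0, 0], yaw=[0, 0, 0, 0, 0, 0, 0, 0, 0])

```text
time_s: 22.05
tcp_pos: [0.5179, 0.393, 0.0132]
orientation: [[-0.609, 0.793, 0.002], [0.793, 0.609, 0.001], [0.0, 0.002, -1.0]]
force: [-1.1, -0.5, 6.2]
width: 0.0572
grasp_force: 42.5
```

```bash
python3 p.py "-,-,.17,-" ".53,-.421,.17,-.2195" "-,-,.06,-"
```

```text
now [0.5179 0.393  0.0132] ang 0.6549 tilt [0.0015 0.0012] t 22.05 w 0.0572 F [-1.1 -0.5  6.2] g 42.5
-,-,.17,- yaw first 0.0 then shift [ 0.      0.     -0.1568] len 0.157
  rows 4 [ 0.      0.     -0.0392]
.53,-.421,.17,-.2195 yaw first 0.874 then shift [-0.7918  0.1891 -0.    ] len 0.814
-,-,.06,- yaw first 0.0 then shift [0.   0.   0.11] len 0.11
  rows 3 [0.     0.     0.0367]
```

Request:
apply_moves([
  [0, 0, -0.02],
  [0, 0, -0.04],
  [0, 0, -0.04],
  [0, 0, -0.04],
  [0, 0, -0.037],
  [0, 0, 0],
  [0, 0, 0],
  [0, 0, 0],
  [0, 0, 0],
], jaw=[0, 0, 0, 0, 0, 0, 0, 0, 0], yaw=[0, 0, 0, 0.1, 0.15, 0.175, 0.175, 0.175, 0.1])

```text
time_s: 23.18
tcp_pos: [0.5171, 0.3927, 0.1904]
orientation: [[0.223, 0.975, 0.001], [0.975, -0.223, 0.001], [0.001, 0.0, -1.0]]
force: [-0.2, 0.5, -0.3]
width: 0.0573
grasp_force: 43.5
```

```bash
python3 p.py ".53,-.421,.19,-.2195"
```

```text
now [0.5171 0.3927 0.1904] ang -0.2245 tilt [0.0007 0.0012] t 23.18 w 0.0573 F [-0.2  0.5 -0.3] g 43.5
.53,-.421,.19,-.2195 yaw first -0.005 then shift [-7.913e-01  1.898e-01  4.000e-04] len 0.814
```

Request:
apply_moves([
  [-0.044, 0.0105, 0],
  [-0.044, 0.0105, 0],
  [-0.044, 0.0105, 0],
  [-0.044, 0.0105, 0],
  [-0.044, 0.0105, 0],
  [-0.044, 0.0105, 0],
  [-0.044, 0.0105, 0],
  [-0.044, 0.0105, 0],
  [-0.044, 0.0105, 0],
  [-0.044, 0.0105, 0],
  [-0.044, 0.0105, 0],
  [-0.044, 0.0105, 0],
], jaw=[0, 0, 0, 0, 0, 0, 0, 0, 0, 0, 0, 0], yaw=[0, 0, 0, 0, 0, 0, 0, 0, 0, 0, 0, 0])

```text
time_s: 24.68
tcp_pos: [0.5249, -0.1515, 0.1903]
orientation: [[0.218, 0.976, 0.002], [0.976, -0.218, 0.001], [0.001, 0.002, -1.0]]
force: [0.5, 0.4, -1.3]
width: 0.0572
grasp_force: 43.5
```

Request:
apply_moves([
  [-0.044, 0.0105, 0],
  [-0.044, 0.0105, 0],
  [-0.044, 0.0105, 0],
  [-0.044, 0.0105, 0],
  [-0.044, 0.0105, 0],
  [-0.044, 0.0105, 0],
  [0, 0, 0],
], jaw=[0, 0, 0, 0, 0, 0, 0], yaw=[0, 0, 0, 0, 0, 0, 0])

```text
time_s: 25.55
tcp_pos: [0.5272, -0.4252, 0.1901]
orientation: [[0.222, 0.975, 0.001], [0.975, -0.222, -0.002], [-0.002, 0.001, -1.0]]
force: [-0.7, -0.3, -0.9]
width: 0.0573
grasp_force: 43.6
```

```bash
python3 p.py ".53,-.421,.06,-.2195"
```

```text
now [ 0.5272 -0.4252  0.1901] ang -0.2242 tilt [ 0.0005 -0.0018] t 25.55 w 0.0573 F [-0.7 -0.3 -0.9] g 43.6
.53,-.421,.06,-.2195 yaw first -0.005 then shift [0.0047 0.0018 0.1301] len 0.13
  rows 3 [0.0016 0.0006 0.0434]
```

Request:
apply_moves([
  [0, 0, 0.04],
  [0, 0, 0.04],
  [0, 0, 0.04],
  [0, 0, 0.01],
  [0, 0, 0],
  [0, 0, 0],
], jaw=[0, 0, 0, 0, 0, 0], yaw=[0, 0, 0, 0, 0, 0])

```text
time_s: 26.3
tcp_pos: [0.5296, -0.4221, 0.0608]
orientation: [[0.218, 0.976, 0.002], [0.976, -0.218, -0.001], [-0.001, 0.002, -1.0]]
force: [1.4, -0.9, -1.1]
width: 0.0575
grasp_force: 43.5
```

```bash
python3 p.py ".53,-.421,.0225,-.2195"; python3 - <<'E'
from fit import *
import json
# refit held pot tilt-free (x,y,z,yaw) in scene only
im=snap("scene")[:,:,::-1].copy(); setim("scene",im); s=read_state()
cv2.imwrite("pics/h_scene.png",im)
E
```

```text
now [ 0.5296 -0.4221  0.0608] ang -0.2198 tilt [ 0.0022 -0.0013] t 26.3 w 0.0575 F [ 1.4 -0.9 -1.1] g 43.5
.53,-.421,.0225,-.2195 yaw first -0.0 then shift [0.0012 0.0001 0.0383] len 0.038
  rows 2 [0.0006 0.0001 0.0191]
```

Request:
apply_moves([
  [0.0006, 0, 0.018],
  [0.0004, 0, 0.012],
  [0, 0, 0.004],
  [0, 0, 0.002],
  [0, 0, 0.002],
  [0, 0, 0.001],
  [0, 0, 0],
], jaw=[0, 0, 0, 0, 0, 0, 0], yaw=[0, 0, 0, 0, 0, 0, 0])

```text
time_s: 27.22
tcp_pos: [0.5291, -0.4209, 0.0211]
orientation: [[0.218, 0.976, 0.001], [0.976, -0.218, -0.0], [0.0, 0.001, -1.0]]
force: [-6.7, 6.7, 17.7]
width: 0.0572
grasp_force: 45.9
```

Contact at home height. Release, rise and turn for the square lid.

Request:
apply_moves([
  [0, 0, -0.001],
  [0, 0, 0],
  [0, 0, 0],
  [0, 0, 0],
  [0, 0, -0.04],
  [0, 0, -0.04],
  [0, 0, -0.04],
  [0, 0, -0.02],
  [0, 0, 0],
], jaw=[0, 1, 1, 1, 1, 1, 1, 1, 1], yaw=[0, 0, 0, 0, 0, 0, 0, 0.15, 0.18])

```text
time_s: 28.35
tcp_pos: [0.5295, -0.4212, 0.1627]
orientation: [[0.527, 0.85, 0.003], [0.85, -0.527, -0.001], [0.0, 0.003, -1.0]]
force: [1.2, 0.9, -0.5]
width: 0.0855
grasp_force: 0.0
```

Request:
apply_moves([
  [0, 0, 0],
  [0, 0, 0],
  [0, 0, 0],
  [0, 0, 0],
  [0, 0, 0],
  [0, 0, 0],
  [0, 0, 0],
  [0, 0, 0],
  [0, 0, 0],
], jaw=[0.7, 0.7, 0.7, 0.7, 0.7, 0.7, 0.7, 0.7, 0.7], yaw=[0.18, 0.18, 0.18, 0.18, 0.18, 0.18, 0.18, 0.054, 0])

```text
time_s: 29.48
tcp_pos: [0.529, -0.4206, 0.1605]
orientation: [[0.957, -0.288, -0.0], [-0.288, -0.957, -0.0], [-0.0, 0.0, -1.0]]
force: [0.3, -0.3, 0.9]
width: 0.0597
grasp_force: 0.0
```

```bash
python3 p.py ".377,-.312,.08,-1.864" "-,-,.015,-"
```

```text
now [ 0.529  -0.4206  0.1605] ang -1.8634 tilt [-0.0004 -0.0002] t 29.48 w 0.0597 F [ 0.3 -0.3  0.9] g 0.0
.377,-.312,.08,-1.864 yaw first 0.001 then shift [-0.1769 -0.06    0.0805] len 0.203
  rows 5 [-0.0354 -0.012   0.0161]
-,-,.015,- yaw first 0.0 then shift [0.    0.    0.065] len 0.065
  rows 2 [0.     0.     0.0325]
```

Request:
apply_moves([
  [-0.0354, -0.012, 0.0161],
  [-0.0354, -0.012, 0.0161],
  [-0.0354, -0.012, 0.0161],
  [-0.0354, -0.012, 0.0161],
  [-0.0353, -0.012, 0.0161],
  [0, 0, 0],
  [0, 0, 0],
], jaw=[0.7, 0.7, 0.7, 0.7, 0.7, 0.7, 0.7], yaw=[0, 0, 0, 0, 0, 0, 0])

```text
time_s: 30.35
tcp_pos: [0.3777, -0.3125, 0.0806]
orientation: [[0.958, -0.288, 0.001], [-0.288, -0.958, -0.001], [0.001, 0.0, -1.0]]
force: [-0.3, -0.7, 0.8]
width: 0.0598
grasp_force: 0.0
```

```bash
python3 p.py ".377,-.312,.015,-1.864"; python3 m.py sqpot .53 -.421 .054 pics/sq.png -.4 -.3 -.22 -.1 0; python3 p.py|head -1
```

```text
now [ 0.3777 -0.3125  0.0806] ang -1.8626 tilt [ 0.001  -0.0006] t 30.35 w 0.0598 F [-0.3 -0.7  0.8] g 0.0
.377,-.312,.015,-1.864 yaw first 0.001 then shift [-0.0008 -0.0003  0.0656] len 0.066
  rows 2 [-0.0004 -0.0001  0.0328]
sqpot [ 0.5278 -0.418   0.047  -0.2221] -96.4837646484375
now [ 0.3778 -0.3127  0.0805] ang -1.8631 tilt [ 0.0008 -0.0009] t 30.45 w 0.0601 F [-0.1 -0.3  0.4] g 0.0
```

View pics/sq.png

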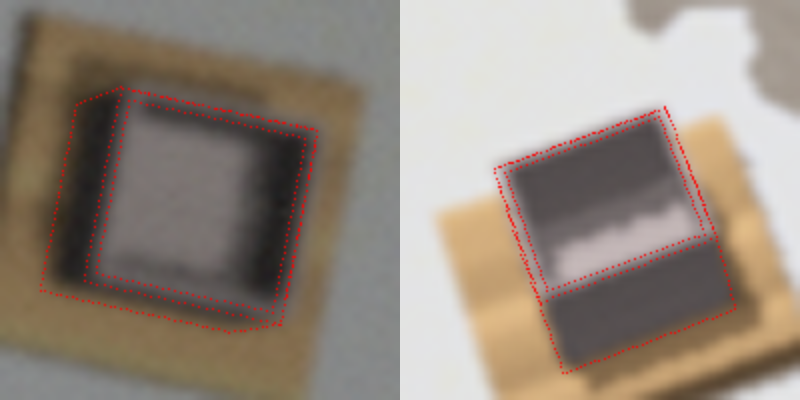

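The square pot stands home, level and in line with the block. Now its lid.

Request:
apply_moves([
  [0, 0, 0.03],
  [0, 0, 0.03],
  [0, 0, 0.005],
  [0, 0, 0],
  [0, 0, 0],
  [0, 0, 0],
  [0, 0, 0],
  [0, 0, 0],
  [0, 0, 0],
  [0, 0, 0],
], jaw=[0.7, 0.7, 0.7, 0.7, 0, 0, 0, 0, 0, 0], yaw=[0, 0, 0, 0, 0, 0, 0, 0, 0, 0])

```text
time_s: 31.7
tcp_pos: [0.3773, -0.3122, 0.0157]
orientation: [[0.957, -0.289, 0.001], [-0.289, -0.957, -0.0], [0.001, -0.0, -1.0]]
force: [-1.7, 2.3, 11.5]
width: 0.0112
grasp_force: 39.5
```

```bash
python3 p.py "-,-,.12,-" ".529,-.4205,.12,-1.791" "-,-,.08,-"
```

```text
now [ 0.3773 -0.3122  0.0157] ang -1.8639 tilt [ 0.0009 -0.    ] t 31.7 w 0.0112 F [-1.7  2.3 11.5] g 39.5
-,-,.12,- yaw first 0.0 then shift [ 0.      0.     -0.1043] len 0.104
  rows 3 [ 0.      0.     -0.0348]
.529,-.4205,.12,-1.791 yaw first -0.073 then shift [ 0.1717  0.0726 -0.    ] len 0.186
  rows 5 [ 0.0343  0.0145 -0.    ]
-,-,.08,- yaw first 0.0 then shift [0.   0.   0.04] len 0.04
  rows 2 [0.   0.   0.02]
```

Request:
apply_moves([
  [0, 0, -0.024],
  [0, 0, -0.04],
  [0, 0, -0.04],
  [0, 0, 0],
  [0.0343, 0.0145, 0],
  [0.0343, 0.0145, 0],
  [0.0343, 0.0145, 0],
  [0.0343, 0.0145, 0],
  [0.0345, 0.0146, 0],
  [0, 0, 0.02],
  [0, 0, 0.02],
  [0, 0, 0],
], jaw=[0, 0, 0, 0, 0, 0, 0, 0, 0, 0, 0, 0], yaw=[0, 0, 0, -0.073, 0, 0, 0, 0, 0, 0, 0, 0])

```text
time_s: 33.2
tcp_pos: [0.5274, -0.4193, 0.0773]
orientation: [[0.976, -0.219, -0.003], [-0.219, -0.976, 0.002], [-0.003, -0.001, -1.0]]
force: [-0.6, 0.2, -1.6]
width: 0.0109
grasp_force: 39.6
```

Request:
apply_moves([
  [0, 0, 0.004],
  [0, 0, 0],
], jaw=[0, 0], yaw=[0, 0])

```text
time_s: 33.45
tcp_pos: [0.5287, -0.4203, 0.0755]
orientation: [[0.976, -0.218, 0.0], [-0.218, -0.976, -0.0], [0.0, 0.0, -1.0]]
force: [-0.2, -0.0, -1.5]
width: 0.0113
grasp_force: 39.6
```

```bash
python3 p.py ".529,-.4205,.065,-1.791"
```

```text
now [ 0.5287 -0.4203  0.0755] ang -1.7909 tilt [ 0.0004 -0.0002] t 33.45 w 0.0113 F [-0.2 -0.  -1.5] g 39.6
.529,-.4205,.065,-1.791 yaw first 0.0 then shift [0.0003 0.0001 0.0105] len 0.011
  rows 2 [0.0002 0.0001 0.0053]
```

Request:
apply_moves([
  [0, 0, 0.005],
  [0, 0, 0.003],
  [0, 0, 0.002],
  [0, 0, 0.001],
  [0, 0, 0],
], jaw=[0, 0, 0, 0, 0], yaw=[0, 0, 0, 0, 0])

```text
time_s: 34.08
tcp_pos: [0.5289, -0.4205, 0.0644]
orientation: [[0.976, -0.218, 0.001], [-0.218, -0.976, -0.0], [0.001, 0.0, -1.0]]
force: [2.4, -1.1, 1.3]
width: 0.0113
grasp_force: 40.1
```

Request:
apply_moves([
  [0, 0, 0.001],
  [0, 0, 0.0005],
  [0, 0, 0],
], jaw=[0, 0, 0], yaw=[0, 0, 0])

```text
time_s: 34.45
tcp_pos: [0.5295, -0.4208, 0.0638]
orientation: [[0.976, -0.218, 0.002], [-0.218, -0.976, -0.001], [0.002, 0.001, -1.0]]
force: [2.8, 1.5, 12.4]
width: 0.011
grasp_force: 41.5
```

Home height reached. Release, retreat and take a final look.

Request:
apply_moves([
  [0, 0, -0.0005],
  [0, 0, 0],
  [0, 0, 0],
  [0, 0, -0.02],
  [0, 0, -0.04],
  [0, 0, -0.05],
  [0, 0, -0.05],
  [-0.045, 0, 0],
  [-0.045, 0, 0],
  [-0.045, 0, 0],
  [-0.03, 0, 0],
  [0, 0, 0],
], jaw=[0, 0.5, 0.5, 0.5, 0.5, 0.5, 0.5, 0.5, 0.5, 0.5, 0.5, 0.5], yaw=[0, 0, 0, 0, 0, 0, 0, 0, 0, 0, 0, 0])

```text
time_s: 35.95
tcp_pos: [0.3658, -0.3843, 0.2243]
orientation: [[0.975, -0.221, 0.002], [-0.221, -0.975, 0.001], [0.002, -0.001, -1.0]]
force: [0.2, 0.6, 1.0]
width: 0.043
grasp_force: 0.0
```

```bash
python3 - <<'E'
from h import *
o=[]
for n in("top","scene"):
    im=snap(n)[:,:,::-1]
    for P in((.479,-.002,.08),(.529,-.42,.05)):
        c=np.round(proj(n,[P])[0]).astype(int);w=26
        o.append(cv2.resize(im[c[1]-w:c[1]+w,c[0]-w:c[0]+w],(300,300),interpolation=cv2.INTER_CUBIC))
cv2.imwrite("pics/fin.png",np.vstack([np.hstack(o[:2]),np.hstack(o[2:])]))
E
python3 p.py
```

```text
now [ 0.3681 -0.3845  0.224 ] ang -1.7909 tilt [ 0.0014 -0.0001] t 36.05 w 0.0425 F [0.6 0.1 0.6] g 0.0
```

View pics/fin.png

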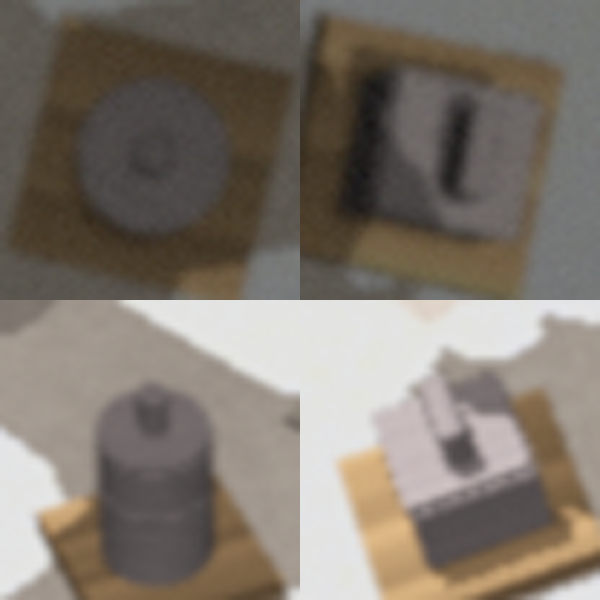

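Both sets are stacked, flush and in line: the round stack is at (155,490) in its crop and the square one at (480,490).

```bash
python3 -c "
from workcell import *
print(finish_job())"
```

```text
the job is handed in; nothing more can be done
None
```

Both lunch sets are stacked on their blocks and let go, and the job was handed in at about 36 s. Every piece met the one below at its expected seated height, and the last pictures show both stacks level and in line; the judge's verdict was not returned.

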